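# Change the buffet's menu book over from breakfast to dinner

## Task

Someone has left a spoon and a fork lying on the open left page of the buffet's menu book: put each of them wholly into the wicker basket that already holds its own kind. Then turn the tabbed divider leaf across the rings so that it lies flat on the cleared left page with its other face up, laying it down gently instead of letting it fall. Do not disturb the two tumblers, the ramekin and the salt shaker.

Things in the scene. Friction and masses are not known exactly. Their poses are not given: they have to be found in the camera images.
- book: Three-ring menu book, open and fixed on the counter, 196 mm along the spine by 296 mm over both pages. Origin under the middle of the spine, on the counter; x along the spine (away from the robot at yaw 0), y towards the left page, z up. Page tops (190 mm along x, from 16 to 148 mm either side) are flat, 22 mm above the counter; cover and pages end there, so under the tab is only air.
- leaf (a joint): The divider leaf: a stiff bamboo board 4 mm thick, 100 g, hinged on the rings. 0 = lying on the right page (as found), 1.57 = upright, 3.14 = lying on the left page, other face up. It swings easily and, left alone, falls to the nearer side. It is 190 mm along the spine and spans 14 to 150 mm from the rings' centre line; its one tab, mid-edge, 40 mm wide along the spine, reaches on to 182 mm.
- leaf_tab (a point): Middle of the leaf's tab (also of its thickness), 166 mm from the rings' centre line, at book x = 0; starts 24 mm above the counter. The tab can be pinched by its two side edges, 40 mm apart, with fingers closing along the spine; it then pivots between them as the leaf turns.
- ring_axis (a point): Middle of the rings' centre line, about which the leaf turns: along the book's x, 24 mm above the counter over the spine. The three steel rings, 22 mm in radius, stand at book x = -65, 0 and 65 mm and rise to 48 mm.
- spoon: Loose steel round-bowl spoon lying on the left page of the book, 170 mm long, about 60 g. Origin on its underside at mid-length; x points along it to the bowl (40 mm wide, 9 mm high, centred at x = +65 mm). The straight handle, 14 mm wide and 7 mm thick, runs from x = -85 to +20 mm and can be gripped across at the origin.
- spoon_head (a point): Bowl tip of the loose spoon, x = +83 mm in its frame.
- spoon_end (a point): Handle end of the loose spoon, x = -83 mm in its frame.
- fork: Loose steel four-tined fork lying on the left page beside the spoon, pointing the other way, 170 mm long, about 55 g. Origin on its underside at mid-length; x points along it to the tines (head 24 mm wide, from x = +40 to +86 mm). Handle as the spoon's: 14 mm wide, 7 mm thick, from x = -85 to +20 mm. The two handles lie about 65 mm apart.
- fork_head (a point): Tip of the loose fork's tines, x = +83 mm in its frame.
- fork_end (a point): Handle end of the loose fork, x = -83 mm in its frame.
- spoon_basket: Fixed wicker basket with two spoons lying loose in it along its length. Outside 230 mm (x) by 124 mm (y), walls 5 mm, rim 45 mm above the counter, inner floor 6 mm above it. Origin under its centre.
- fork_basket: Fixed wicker basket of the same shape and size, with two forks lying loose in it. Origin under its centre. (A third basket farther back, with knives, is not needed.)
- tumbler: Bystander: grey stoneware tumbler, 77 mm across, 104 mm high, standing loose. Origin under its centre.
- tumbler2: Bystander: a second tumbler like it, standing loose farther to the right. Origin under its centre.
- ramekin: Bystander: small white dish, 66 mm across, 34 mm high, standing loose on the robot's side of the baskets. Origin under its centre.
- shaker: Bystander: white salt shaker, 42 mm across, 72 mm high, standing loose on the robot's side of the baskets. Origin under its centre.

How it is judged (in metres and radians):
On the way, in this order (a step that is already met when the one before it is completed fails the run):
1. the loose spoon lies wholly in the basket of spoons and the loose fork wholly in the basket of forks (x of spoon_head in the frame of spoon_basket between -0.115 and 0.115 m and y of spoon_head in the frame of spoon_basket between -0.062 and 0.062 m and z of each of spoon_head, spoon_end in the frame of spoon_basket below 0.045 m and x of spoon_end in the frame of spoon_basket between -0.115 and 0.115 m and y of spoon_end in the frame of spoon_basket between -0.062 and 0.062 m and x of fork_head in the frame of fork_basket between -0.115 and 0.115 m and y of fork_head in the frame of fork_basket between -0.062 and 0.062 m and z of each of fork_head, fork_end in the frame of fork_basket below 0.045 m and x of fork_end in the frame of fork_basket between -0.115 and 0.115 m and y of fork_end in the frame of fork_basket between -0.062 and 0.062 m and linear speed of each of spoon, fork below 0.03 m/s), for 0.2 s.
2. the leaf lies flat on the left page, its other face up (value of joint leaf above 3.08 rad and velocity of joint leaf below 0.1 rad/s), for 0.2 s.
At the end, for the whole second after the job is handed in: The loose spoon lies in the basket of spoons and the loose fork in the basket of forks, both ends of each inside the walls and below the rim, at rest; the leaf lies on the left page, flat to about 3.5 degrees (all of step 1 and all of step 2); the robot touches nothing.
It fails at once if the leaf was let fall or slammed (it turned faster than 5 rad/s) (velocity of joint leaf above 5 rad/s or velocity of joint leaf below -5 rad/s).
It fails at once if the tumbler was disturbed (moved more than 30 mm) (distance of tumbler from where it was at the start of the episode above 0.03 m).
It fails at once if the second tumbler was disturbed (moved more than 30 mm) (distance of tumbler2 from where it was at the start of the episode above 0.03 m).
It fails at once if the ramekin was disturbed (moved more than 30 mm) (distance of ramekin from where it was at the start of the episode above 0.03 m).
It fails at once if the shaker was disturbed (moved more than 30 mm) (distance of shaker from where it was at the start of the episode above 0.03 m).
It also fails if it takes over 72 s, if anything falls off the work surface, if the arm or the gripper's body presses on something with over 40 N, if the wrist force passes 120 N, or if a joint passes its speed limit or range.

## Robot

A 6-joint arm with a two-finger parallel gripper is mounted at the origin on the work surface. World frame = base frame: x ahead of the robot, y to its left, z up, the work surface at z = 0. Lengths are in m, angles in degrees, forces in N, time in s.
With the tool pointing down it reaches from about 0.3 to 0.75 m from the base axis. Payload 8.5 kg.
Tool frame: the origin (TCP) lies midway between the tips of the shut fingers; the grasp point (between the pads) lies env.tcp_to_grasp behind it (env.tcp_to_grasp is the distance from the TCP to the grasp point, in m); z points along the fingers, y is the line along which they close (so a half turn about z gives the same grasp; the last joint's range is limited). The gripper opens to 85 mm and grips with 20 to 120 N. Pads are 22 mm wide; open, the fingers measure 114 mm over their backs; the gripper's body (76 mm by 85 mm) begins 54 mm behind the grasp point. The pads swing forward as they close: fully open they stand 13 mm farther back than shut.
Start: joints at [63.753, 21.807, 74.336, -0, 83.858, -12.336], TCP at [0.132, 0.534, 0.231] pointing down, gripper open.
Joint ranges: [-178.18, 178.18], [-50.72, 133.34], [12.68, 142.11], [-81.47, 261.47], [9.98, 163.14], [-165.26, 165.26]. Speed limits (degrees/s): [136.94, 136.94, 180, 180, 180, 180].

## Interface

Orientations are given as a 3x3 rotation matrix whose columns are the frame's x, y, z axes.
In Python, from rig import observe, optics, job, env gives the robot as it stands. The module is installed in compiled form; this text tells all that it offers.
- The arm moves only by the shell command python3 -m jog 'ROWS' [FORCE]. ROWS is JSON, a list of rows, each a list of 7 numbers: the turn, a rotation vector about the tool's x, y, z in rad, then the shift along the tool's x, y, z in m, then the opening in per cent of the stroke, from 0 (shut) to 100 (fully open). A call has 1 to 10 rows; each row shifts and turns the commanded pose from where the row before left it, along the tool's axes as they then stand; what a row does not reach is not made up. A row lasts 1/8 s, in which the tool goes at most 62.5 mm and 10.7 degrees, less where a joint would pass 70% of its speed; a pose out of reach is approached as far as the arm can. A call is refused whole if a number of a shift passes 0.0625 or a number of a turn 0.188, either way. A call with a gripper value outside its range is refused whole. The fingers move at their own pace and stop on an object; FORCE is the grip in N (left out, the last holds). Time passes only in rows, so rows that do not move let the fingers close. It gives the time, the measured TCP pose, the force, the opening and the grip force at its end, in the units of the state.
- observe(): the state, without advancing time (a new reading comes with each control period).
- optics.get_image(name): name is "side" or "top" or "wrist"; returns a dict with "pixels" (400x640x3 uint8, red, green, blue), "mtx" (3x3 intrinsics, pixels), "rvec" (rotation vector, rad) and "tvec" (3), from world to camera coordinates, as OpenCV has them. Camera axes: x right, y down, z forward; pixel columns grow to the right and rows downward; lengths in m; the calibration is good to about 2 mm. A picture is of the moment at which its call begins. There is no depth.
- job.close_job(): hands the job in; it is judged then, once.
The state is a dict: "time_s": time; "q": joint angles; "qvel": joint speeds; "joint_efforts": joint torques, N m; "position": TCP position; "tool_rot": TCP orientation; "ft_force": force on the tool from outside, world axes, zero at the start; "wrist_torque": the same for the moment, N m; "grip_width": finger opening in m; "gripper_force": force on a finger pad.
Only numpy, scipy, OpenCV 4.12 (cv2) and the standard library are available. Lean on these libraries where they do the work, as an engineer would, in place of code of your own. Each camera call takes 0.05 s, during which the arm holds its last target. There are 200 camera calls.

## Working session

There is one attempt and no reset: what is moved stays moved. The work goes in short steps, Python scripts to look and compute and a shell command to move; the robot and the scene stay as the last step left them, time stands still between calls to the robot, and variables do not carry over. Pictures are saved under pics/ and viewed, at most 11 in all, crops included, and the job is handed in when it is done.

```bash
mkdir -p pics; cat > h.py <<'E'
import numpy as np, cv2
from rig import observe, optics, job, env
def grab(n,f=None):
    im=optics.get_image(n)
    if f: cv2.imwrite(f,im["pixels"][:,:,::-1])
    return im
def ray(im,uv,z):
    R,_=cv2.Rodrigues(np.array(im["rvec"],float)); t=np.array(im["tvec"],float).ravel()
    d=R.T@np.linalg.inv(im["mtx"])@np.array([uv[0],uv[1],1.]); c=-R.T@t
    return c+d*(z-c[2])/d[2]
def proj(im,P):
    return cv2.projectPoints(np.array(P,float).reshape(-1,3),np.array(im["rvec"],float),np.array(im["tvec"],float),np.array(im["mtx"]),None)[0][:,0]
E
python3 - <<'E'
from h import *
for n in("top","side"):
    im=grab(n,f"pics/{n}0.png"); R=cv2.Rodrigues(np.array(im["rvec"],float))[0]; print(n,-R.T@np.array(im["tvec"]).ravel(),R[2])
s=observe(); print(s["time_s"],np.round(s["tool_rot"],3),env.tcp_to_grasp,s["grip_width"])
E
```

```text
top [0.51127844 0.00554642 1.0722348 ] [ 0.02981983 -0.00508312 -0.99954237]
side [ 0.41716169 -0.68499681  0.59516924] [ 0.14250175  0.77180801 -0.6196819 ]
0.1 [[-0.971  0.24  -0.001]
 [ 0.24   0.971 -0.001]
 [ 0.    -0.001 -1.   ]] 0.0187 0.08501704264876556
```

View pics/top0.png

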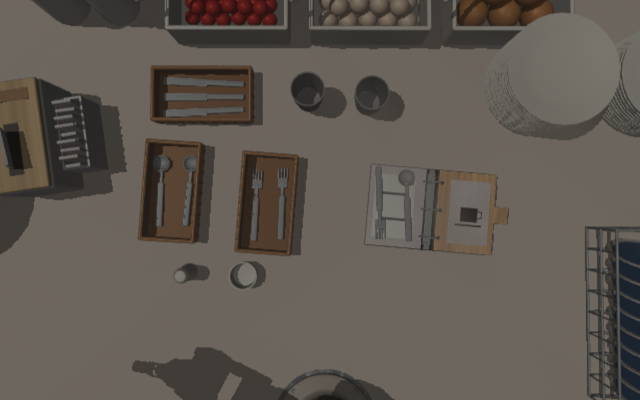

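View pics/side0.png

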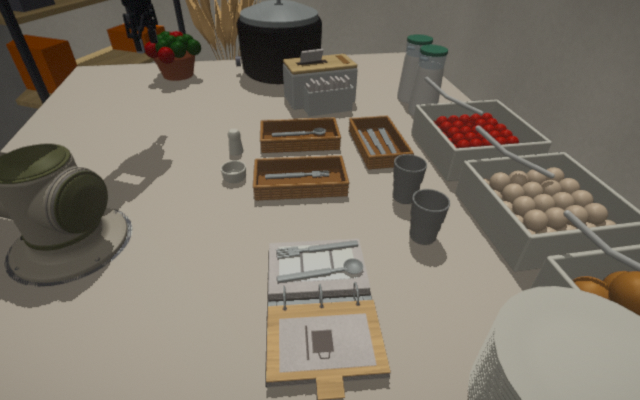

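The top view shows the spoon basket at about (172,191) and the fork basket at (267,203). The book is at (430,210) with the leaf tab on the right at (500,215). The fork lies at (379,203) with its tines towards the robot, and the spoon at (407,205) with its bowl away. Next I'll measure with masks.

```bash
python3 - <<'E'
from h import *
im=grab("top"); p=im["pixels"]; g=p[:,:,::-1].copy()
a=cv2.resize(g[150:265,345:525],None,fx=4,fy=4,interpolation=cv2.INTER_CUBIC)[:, :720]
cv2.imwrite("pics/book.png",cv2.convertScaleAbs(a,alpha=1.5))
hsv=cv2.cvtColor(p,cv2.COLOR_RGB2HSV)
print("leaf",hsv[240,460],"basket",hsv[232,170],"page",hsv[225,393],"spoon",hsv[220,407],hsv[178,406],"counter",hsv[300,300])
m=((hsv[:,:,0]<20)&(hsv[:,:,1]>95)&(hsv[:,:,2]>40)).astype(np.uint8)
cs,_=cv2.findContours(m,cv2.RETR_EXTERNAL,cv2.CHAIN_APPROX_NONE)
for c in cs:
    x,y,w,h=cv2.boundingRect(c)
    if cv2.contourArea(c)>150 and y>50:
        b=cv2.boxPoints(cv2.minAreaRect(c)); z=.045 if x<320 else .024
        print((x,y,w,h),b.round(1).tolist(),[ray(im,q,z)[:2].round(3).tolist() for q in b])
E
```

```text
leaf [ 15  24 107] basket [ 13 107  88] page [ 26  15 120] spoon [30  6 86] [23 12 88] counter [ 15  37 109]
(444, 171, 63, 77) [[439.79998779296875, 174.3000030517578], [478.29998779296875, 149.8000030517578], [525.4000244140625, 223.8000030517578], [486.8999938964844, 248.39999389648438]] [[0.587, -0.274], [0.645, -0.366], [0.469, -0.476], [0.412, -0.384]]
(235, 151, 63, 105) [[234.1999969482422, 251.10000610351562], [242.5, 150.5], [298.20001220703125, 155.10000610351562], [289.8999938964844, 255.6999969482422]] [[0.407, 0.209], [0.64, 0.191], [0.63, 0.061], [0.396, 0.08]]
(138, 139, 67, 104) [[137.39999389648438, 239.0], [145.39999389648438, 138.10000610351562], [204.60000610351562, 142.8000030517578], [196.60000610351562, 243.6999969482422]] [[0.435, 0.432], [0.669, 0.416], [0.658, 0.279], [0.424, 0.295]]
(0, 87, 29, 16) [[-1.7999999523162842, 90.19999694824219], [26.700000762939453, 86.0], [28.399999618530273, 97.80000305175781], [0.0, 102.0]] [[0.78, 0.76], [0.79, 0.694], [0.763, 0.689], [0.753, 0.755]]
(150, 66, 103, 58) [[150.0, 66.0], [252.0, 66.0], [252.0, 123.0], [150.0, 123.0]] [[0.838, 0.408], [0.839, 0.17], [0.705, 0.169], [0.704, 0.406]]
```

View pics/book.png

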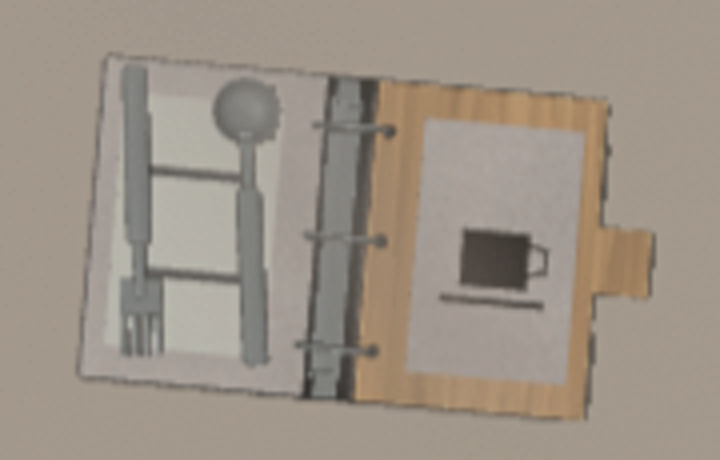

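The enlarged book view shows the spoon bowl at about (406,177) and its handle end at (409,241). The fork end is at (379,166) and its tines at (380,239). The tab centre is near (501,216).

```bash
python3 - <<'E'
from h import *
im=grab("top"); f=lambda u,v,z: ray(im,(345+u/4-.375,150+v/4-.375),z)
P=dict(sbowl=f(246,110,.029),send=f(256,365,.027),fend=f(135,66,.027),ftip=f(141,355,.027),
 bl=f(107,54,.022),nl=f(79,378,.022),br=f(607,99,.026),nr=f(584,418,.026),tab=(f(600,230,.026)+f(595,292,.026)+f(654,232,.026)+f(650,298,.026))/4)
for k,v in P.items(): print(k,v.round(4))
u=(P["bl"]-P["nl"])+(P["br"]-P["nr"]); print("book yaw",np.degrees(np.arctan2(u[1],u[0])))
u=u/np.linalg.norm(u); v=np.array([-u[1],u[0],0]); print(np.linalg.norm((P["bl"]-P["nl"])),np.linalg.norm((P["br"]-P["nr"])))
c1=(P["bl"]+P["nl"])/2-.148*v; c2=(P["br"]+P["nr"])/2+.150*v; c3=P["tab"]+.166*v; print("spine",c1,c2,c3)
s=P["sbowl"]-P["send"]; print("spoon len(148)",np.linalg.norm(s),"yaw",np.degrees(np.arctan2(s[1],s[0])),"orig",P["send"]+s/np.linalg.norm(s)*.084)
s=P["ftip"]-P["fend"]; print("fork len(170)",np.linalg.norm(s),"yaw",np.degrees(np.arctan2(s[1],s[0])),"orig",P["fend"]+s/np.linalg.norm(s)*.085)
for n,a,b in(("sb",(137.4,239),(145.4,138.1)),("fb",(234.2,251.1),(242.5,150.5))):
    A=ray(im,a,.045);B=ray(im,b,.045);d=(B-A)/np.linalg.norm(B-A); n_=np.array([d[1],-d[0],0]); print(n,"yaw",np.degrees(np.arctan2(d[1],d[0])),"ctr",(A+B)/2+.061*n_, np.linalg.norm(B-A))
E
```

```text
sbowl [ 0.5796 -0.1927  0.029 ]
send [ 0.4293 -0.1983  0.027 ]
fend [ 0.6058 -0.1275  0.027 ]
ftip [ 0.4352 -0.1305  0.027 ]
bl [ 0.6134 -0.1115  0.022 ]
nl [ 0.4213 -0.0944  0.022 ]
br [ 0.5866 -0.4076  0.026 ]
nr [ 0.3981 -0.3919  0.026 ]
tab [ 0.4895 -0.417   0.026 ]
book yaw -4.915894683936015
0.19285412147128594 0.18906359056321975
spine [ 0.50463272 -0.25042449  0.022     ] [ 0.50520056 -0.25027657  0.026     ] [ 0.50367632 -0.25161359  0.026     ]
spoon len(148) 0.15040053694694736 yaw 2.109262010307227 orig [ 0.51327994 -0.1951881   0.02811702]
fork len(170) 0.17059956107201993 yaw -178.98739954605261 orig [ 0.5207907  -0.12900606  0.027     ]
sb yaw -3.786324523407654 ctr [0.54788698 0.36334446 0.045     ] 0.2344284296917273
fb yaw -4.349361428927127 ctr [0.51905737 0.13884149 0.045     ] 0.23376944171019431
```

```bash
cat >> h.py <<'E'
from scipy.spatial.transform import Rotation as Ro
def goal(P,xdir=None):
    """tool-down goal: xdir = yaw (deg) of tool x; prints turn in tool axes, shift in tool axes after the turn"""
    s=observe(); R=np.array(s["tool_rot"]); p=np.array(s["position"])
    T=R
    if xdir is not None:
        a=np.radians(xdir); c,d=np.cos(a),np.sin(a); T=np.array([[c,d,0],[d,-c,0],[0,0,-1.]])
        print("turn",Ro.from_matrix(R.T@T).as_rotvec().round(4))
    print("pos",p.round(4),"shift",(T.T@(np.array(P)-p)).round(4),"t",s["time_s"],"w",round(s["grip_width"],4))
E
python3 -m jog '[[0,0,-0.14,0,0,0,35],[0,0,-0.139,0,0,0,35]]'
python3 - <<'E'
from h import *
a=np.radians(2.1); g=np.array([.5133,-.1952,0])-.03*np.array([np.cos(a),np.sin(a),0]); print(g)
goal([g[0],g[1],.12],182.1)
E
```

```text
time_s: 0.45
position: [0.1322, 0.5338, 0.2311]
tool_rot: [[-0.999, -0.041, -0.0], [-0.041, 0.999, -0.0], [0.0, -0.0, -1.0]]
ft_force: [-1.4, -1.1, -0.3]
grip_width: 0.0514
gripper_force: 0.0
[ 0.48332015 -0.19629931  0.        ]
turn [-0.0005 -0.0002  0.0042]
pos [0.1322 0.5338 0.2311] shift [-0.3242 -0.7424  0.1111] t 0.45 w 0.0514
```

```bash
python3 -m jog '[[0,0,0,-0.04,-0.04,0,35],[0,0,0,-0.04,-0.04,0,35],[0,0,0,-0.04,-0.04,0,35],[0,0,0,-0.04,-0.04,0,35],[0,0,0,-0.04,-0.04,0,35],[0,0,0,-0.04,-0.04,0,35],[0,0,0,-0.04,-0.04,0,35],[0,0,0,-0.04,-0.04,0,35],[0,0,0,0,-0.055,0,35],[0,0,0,0,-0.055,0,35]]' >/dev/null; python3 -m jog '[[0,0,0,0,-0.055,0,35],[0,0,0,0,-0.055,0,35],[0,0,0,0,-0.055,0,35],[0,0,0,0,-0.055,0,35],[0,0,0,0,-0.055,0.03,35],[0,0,0,0,-0.03,0.04,35],[0,0,0,0,0,0.04,35],[0,0,0,0,0,0,35]]'
python3 - <<'E'
from h import *
goal([.4833,-.1963,.12],182.1)
im=grab("wrist","pics/w1.png")
E
```

```text
time_s: 2.7
position: [0.4774, -0.1885, 0.1193]
tool_rot: [[-0.999, -0.035, -0.005], [-0.035, 0.999, 0.003], [0.005, 0.004, -1.0]]
ft_force: [0.2, 0.4, 1.3]
grip_width: 0.0298
gripper_force: 0.0
turn [ 0.0036 -0.0048 -0.0012]
pos [ 0.4774 -0.1885  0.1193] shift [-0.0056 -0.0081 -0.0007] t 2.7 w 0.0298
```

View pics/w1.png

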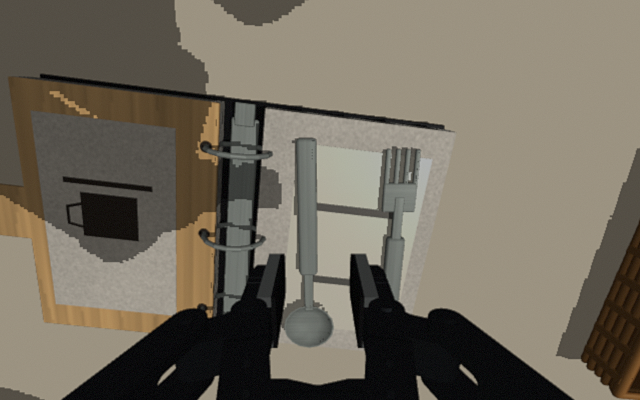

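The wrist view shows the spoon handle from (306,140) to (308,272), lying between the fingers' line and clear of the rings. I'll check it with rays.

```bash
python3 - <<'E'
from h import *
im=grab("wrist")
for q in((306,140),(308,205),(308,270),(394,272),(397,240),(401,148)): print(q,ray(im,q,.028).round(4))
E
python3 -m jog '[[0.0036,-0.0048,0,-0.0056,-0.008,0,35],[0,0,0,0,0,0.04,35],[0,0,0,0,0,0,35]]'
```

```text
(306, 140) [ 0.4305 -0.1988  0.028 ]
(308, 205) [ 0.4771 -0.1962  0.028 ]
(308, 270) [ 0.53   -0.1947  0.028 ]
(394, 272) [ 0.5293 -0.1283  0.028 ]
(397, 240) [ 0.5023 -0.129   0.028 ]
(401, 148) [ 0.4336 -0.1338  0.028 ]
time_s: 3.18
position: [0.4844, -0.1966, 0.0808]
tool_rot: [[-0.999, -0.036, 0.003], [-0.036, 0.999, -0.002], [-0.003, -0.002, -1.0]]
ft_force: [0.4, -1.3, 0.7]
grip_width: 0.0299
gripper_force: 0.0
```

```bash
python3 -m jog '[[0,0,0,0,0,0.03,35],[0,0,0,0,0,0.015,35],[0,0,0,0,0,0.007,35],[0,0,0,0,0,0.004,35],[0,0,0,0,0,0,35]]'; python3 -m jog '[[0,0,0,0,0,0,0],[0,0,0,0,0,0,0],[0,0,0,0,0,0,0],[0,0,0,0,0,0,0]]' 60
```

```text
time_s: 3.8
position: [0.4852, -0.1972, 0.0258]
tool_rot: [[-0.999, -0.036, 0.005], [-0.036, 0.999, -0.004], [-0.005, -0.004, -1.0]]
ft_force: [0.4, 0.0, -0.6]
grip_width: 0.0295
gripper_force: 0.0
time_s: 4.3
position: [0.4852, -0.1972, 0.0261]
tool_rot: [[-0.999, -0.036, 0.006], [-0.036, 0.999, -0.004], [-0.006, -0.004, -1.0]]
ft_force: [0.1, 1.5, 6.4]
grip_width: 0.0109
gripper_force: 58.7
```

```bash
python3 -m jog '[[0,0,0,0,0,0,35],[0,0,0,0,0,0,35],[0,0,0,0,0,0.002,30],[0,0,0,0,0,0,30]]'; python3 -m jog '[[0,0,0,0,0,0,0],[0,0,0,0,0,0,0],[0,0,0,0,0,0,0],[0,0,0,0,0,0,0]]' 60
```

```text
time_s: 4.8
position: [0.4848, -0.197, 0.0231]
tool_rot: [[-0.999, -0.036, 0.004], [-0.036, 0.999, -0.003], [-0.004, -0.003, -1.0]]
ft_force: [0.7, -0.1, -0.4]
grip_width: 0.0255
gripper_force: 0.0
time_s: 5.3
position: [0.485, -0.1971, 0.0235]
tool_rot: [[-0.999, -0.036, 0.005], [-0.036, 0.999, -0.004], [-0.005, -0.004, -1.0]]
ft_force: [-1.2, 0.8, 3.5]
grip_width: 0.0116
gripper_force: 58.9
```

```bash
python3 -m jog '[[0,0,0,0,0,-0.02,0],[0,0,0,0,0,-0.04,0],[0,0,0,0,0,-0.05,0],[0,0,0,0,0,-0.05,0],[0,0,0,0,0,0,0]]'
python3 - <<'E'
from h import *
grab("wrist","pics/w2.png")
E
```

```text
time_s: 5.92
position: [0.4854, -0.1973, 0.1866]
tool_rot: [[-0.999, -0.036, 0.011], [-0.036, 0.999, -0.008], [-0.011, -0.008, -1.0]]
ft_force: [0.4, -0.7, -1.2]
grip_width: 0.0116
gripper_force: 58.7
```

View pics/w2.png

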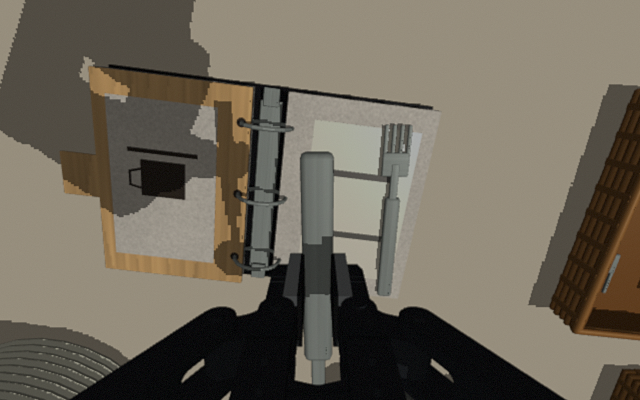

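The spoon is held level between the pads, from (317,155) back past the fingers.

```bash
python3 -m jog '[[0,0,0.103,-0.01,0.05,0,0],[0,0,0,0,0.055,0,0],[0,0,0,0,0.055,0,0],[0,0,0,0,0.055,0,0],[0,0,0,0,0.055,0,0],[0,0,0,0,0.055,0,0],[0,0,0,0,0.055,0,0],[0,0,0,0,0.055,0,0],[0,0,0,0,0.055,0,0],[0,0,0,0,0.04,0,0]]' >/dev/null; python3 -m jog '[[0,0,0,0,0,0,0],[0,0,0,0,0,0,0]]'
python3 - <<'E'
from h import *
goal([.520,.359,.10],176.2)
E
```

```text
time_s: 7.48
position: [0.524, 0.3321, 0.1802]
tool_rot: [[-0.998, 0.067, 0.002], [0.067, 0.998, -0.005], [-0.003, -0.005, -1.0]]
ft_force: [-0.1, 0.0, -1.2]
grip_width: 0.0116
gripper_force: 58.8
turn [-0.0046  0.0026 -0.0006]
pos [0.524  0.3321 0.1802] shift [0.0058 0.0265 0.0802] t 7.475 w 0.0116
```

```bash
python3 -m jog '[[-0.0046,0.0026,0,0.006,0.0265,0.04,0],[0,0,0,0,0,0.05,0],[0,0,0,0,0,0,0]]'
python3 - <<'E'
from h import *
goal([.520,.359,.026],176.2)
a=grab("top")["pixels"][120:260,110:310,::-1]; b=grab("side")["pixels"][110:210,200:400,::-1]
cv2.imwrite("pics/place1.png",np.vstack([cv2.resize(a,None,fx=2.5,fy=2.5),cv2.resize(b,None,fx=2.5,fy=2.5)])[:600])
E
```

```text
time_s: 7.85
position: [0.5189, 0.3576, 0.0882]
tool_rot: [[-0.998, 0.068, -0.005], [0.068, 0.998, -0.002], [0.005, -0.003, -1.0]]
ft_force: [-0.5, -0.2, -0.5]
grip_width: 0.0114
gripper_force: 58.8
turn [-0.0027 -0.005  -0.0018]
pos [0.5189 0.3576 0.0882] shift [-0.001   0.0015  0.0622] t 7.85 w 0.0114
```

View pics/place1.png

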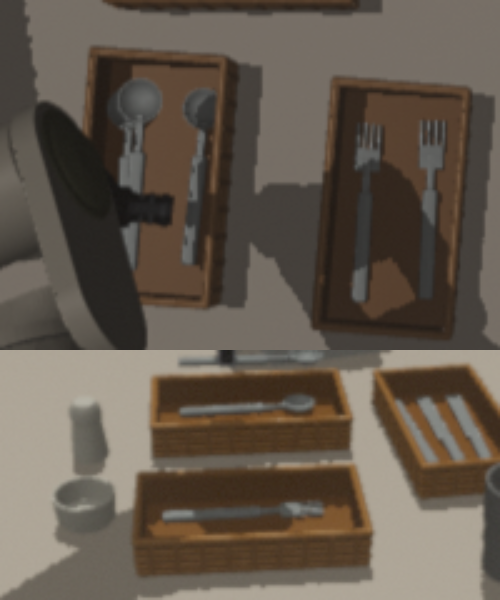

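The spoon is above the basket with both ends inside its walls, and the gap between the two resting spoons is below it. Lowering.

```bash
python3 -m jog '[[-0.0027,-0.005,0,-0.001,0.0015,0.03,0],[0,0,0,0,0,0.02,0],[0,0,0,0,0,0.01,0],[0,0,0,0,0,0,0]]'; python3 -m jog '[[0,0,0,0,0,0,16],[0,0,0,0,0,0,20],[0,0,0,0,0,0,26],[0,0,0,0,0,0,26],[0,0,0,0,0,-0.02,26],[0,0,0,0,0,-0.06,26],[0,0,0,0,0,-0.06,30],[0,0,0,0,0,0,35]]'
python3 - <<'E'
from h import *
goal([.5208,-.129,.10],181)
E
```

```text
time_s: 8.45
position: [0.5226, 0.361, 0.0328]
tool_rot: [[-0.998, 0.067, 0.009], [0.067, 0.998, 0.004], [-0.009, 0.005, -1.0]]
ft_force: [0.4, 0.5, -0.6]
grip_width: 0.0116
gripper_force: 58.8
time_s: 9.45
position: [0.5225, 0.3614, 0.177]
tool_rot: [[-0.998, 0.066, 0.017], [0.067, 0.998, 0.008], [-0.016, 0.009, -1.0]]
ft_force: [-0.1, 0.6, -0.6]
grip_width: 0.03
gripper_force: 0.0
turn [ 0.0083  0.0169 -0.0841]
pos [0.5225 0.3614 0.177 ] shift [ 0.0102 -0.4903  0.077 ] t 9.45 w 0.03
```

```bash
python3 -m jog '[[0.008,0.017,-0.084,0,-0.05,0,35],[0,0,0,0.01,-0.055,0,35],[0,0,0,0,-0.055,0,35],[0,0,0,0,-0.055,0,35],[0,0,0,0,-0.055,0,35],[0,0,0,0,-0.055,0,35],[0,0,0,0,-0.055,0,35],[0,0,0,0,-0.055,0.02,35],[0,0,0,0,-0.054,0.03,35],[0,0,0,0,0,0.02,35]]' >/dev/null; python3 -m jog '[[0,0,0,0,0,0,35],[0,0,0,0,0,0,35]]' | head -2
python3 - <<'E'
from h import *
goal([.5208,-.1288,.0235],181)
im=grab("top"); cv2.imwrite("pics/chk.png",cv2.resize(im["pixels"][120:260,110:310,::-1],None,fx=3,fy=3))
E
```

```text
time_s: 10.95
position: [0.5146, -0.1282, 0.1037]
turn [-0.0039 -0.009   0.0006]
pos [ 0.5146 -0.1282  0.1037] shift [-0.0062 -0.0007  0.0802] t 10.95 w 0.0301
```

View pics/chk.png

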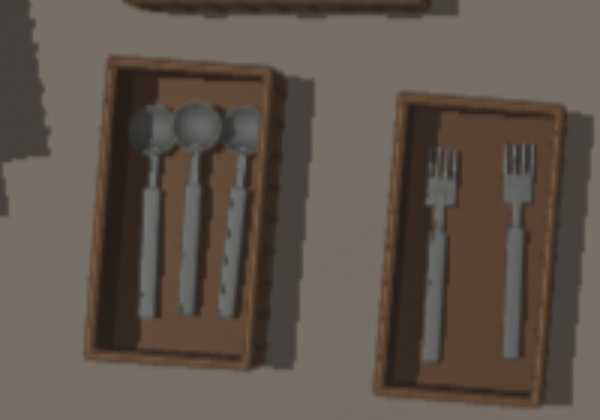

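The spoon lies neatly between the other two, well inside the left basket. In the fork basket the gap is at crop (475,250), which is image (268,203). Now the fork.

```bash
python3 -m jog '[[-0.004,-0.009,0,-0.006,0,0.04,35],[0,0,0,0,0,0.025,35],[0,0,0,0,0,0.01,35],[0,0,0,0,0,0.005,35],[0,0,0,0,0,0,35]]'; python3 - <<'E'
from h import *
goal([.5208,-.1288,.0235],181)
im=grab("top"); print(ray(im,(268,203),.01))
E
```

```text
time_s: 11.62
position: [0.5204, -0.1288, 0.0238]
tool_rot: [[-1.0, -0.017, 0.001], [-0.017, 1.0, -0.0], [-0.001, -0.0, -1.0]]
ft_force: [-0.2, -0.2, 0.3]
grip_width: 0.0298
gripper_force: 0.0
turn [-0.0002  0.0006  0.    ]
pos [ 0.5204 -0.1288  0.0238] shift [-0.0004 -0.      0.0003] t 11.625 w 0.0298
[0.51846647 0.13528961 0.01      ]
```

```bash
python3 -m jog '[[0,0,0,0,0,0,0],[0,0,0,0,0,0,0],[0,0,0,0,0,0,0],[0,0,0,0,0,0,0],[0,0,0,0,0,-0.02,0],[0,0,0,0,0,-0.05,0],[0,0,0,0,0,-0.05,0],[0,0,0,0,0,0,0]]' 60; python3 -m jog '[[0,0,0.094,0,0.04,0,0],[0,0,0,0,0.055,0,0],[0,0,0,0,0.055,0,0],[0,0,0,0,0.055,0,0],[0,0,0,0,0.055,0,0],[0,0,0,0,0,0,0],[0,0,0,0,0,0,0]]'; python3 - <<'E'
from h import *
goal([.519,.137,.032],175.6)
E
```

```text
time_s: 12.68
position: [0.5215, -0.1294, 0.1469]
tool_rot: [[-1.0, -0.017, 0.007], [-0.017, 1.0, -0.003], [-0.007, -0.003, -1.0]]
ft_force: [-0.2, -0.1, -0.7]
grip_width: 0.0114
gripper_force: 58.8
time_s: 13.55
position: [0.5359, 0.1303, 0.1424]
tool_rot: [[-0.997, 0.076, -0.002], [0.076, 0.997, -0.0], [0.002, -0.0, -1.0]]
ft_force: [-0.5, 0.1, -0.7]
grip_width: 0.0113
gripper_force: 58.9
turn [-0.0002 -0.0019  0.0003]
pos [0.5359 0.1303 0.1424] shift [0.0173 0.0054 0.1104] t 13.55 w 0.0113
```

```bash
python3 -m jog '[[0,0,0,0.017,0.0055,0.02,0],[0,0,0,0,0,0.04,0],[0,0,0,0,0,0.03,0],[0,0,0,0,0,0.018,0],[0,0,0,0,0,0,0]]'; python3 -m jog '[[0,0,0,0,0,0,16],[0,0,0,0,0,0,20],[0,0,0,0,0,0,26],[0,0,0,0,0,0,26],[0,0,0,0,0,-0.02,26],[0,0,0,0,0,-0.06,26],[0,0,0,0,0,-0.06,30],[0,0,0,0,0,0,35]]'
python3 - <<'E'
from h import *
a=np.radians(-4.916); v=np.array([-np.sin(a),np.cos(a),0]); c=np.array([.5043,-.2508,.024]); tab=c-.166*v; print("tab",tab)
goal([tab[0],tab[1],.12])
goal([tab[0],tab[1],.12],85.1)
goal([tab[0],tab[1],.12],265.1); print(np.round(observe()["q"],1))
E
```

```text
time_s: 14.18
position: [0.5191, 0.136, 0.0341]
tool_rot: [[-0.997, 0.079, -0.004], [0.079, 0.997, 0.0], [0.004, -0.0, -1.0]]
ft_force: [-0.0, -0.7, -0.9]
grip_width: 0.0112
gripper_force: 58.9
time_s: 15.18
position: [0.5215, 0.1375, 0.1797]
tool_rot: [[-0.997, 0.076, 0.009], [0.076, 0.997, 0.001], [-0.009, 0.001, -1.0]]
ft_force: [-0.5, -0.2, -0.3]
grip_width: 0.0296
gripper_force: 0.0
tab [ 0.4900746  -0.41618935  0.024     ]
pos [0.5215 0.1375 0.1797] shift [-0.0105 -0.5546  0.059 ] t 15.175 w 0.0296
turn [0.0081 0.0059 1.5798]
pos [0.5215 0.1375 0.1797] shift [-0.5544  0.016   0.0597] t 15.175 w 0.0296
turn [-0.0059  0.0081 -1.5618]
pos [0.5215 0.1375 0.1797] shift [ 0.5544 -0.016   0.0597] t 15.175 w 0.0296
[  2.2  23.   81.4   0.   75.  -83.4]
```

```bash
python3 -m jog '[[0,0,0.1755,0,0,0,70],[0,0,0.1755,0,0,0,70],[0,0,0.1755,0,0,0,70],[0,0,0.1755,0,0,0,70],[0,0,0.1755,0,0,0,70],[0,0,0.1755,0,0,0,70],[0,0,0.1755,0,0,0,70],[0,0,0.1755,0,0,0,70],[0,0,0.1755,0,0,0,70],[0,0,0,0,0,0,70]]' >/dev/null; python3 -m jog '[[0,0,0,-0.055,0,0,70],[0,0,0,-0.055,0,0,70],[0,0,0,-0.055,0,0,70],[0,0,0,-0.055,0,0,70],[0,0,0,-0.055,0,0,70],[0,0,0,-0.055,0,0,70],[0,0,0,-0.055,0,0,70],[0,0,0,-0.055,0,0,70],[0,0,0,-0.055,0.01,0,70],[0,0,0,-0.05,0,0,70]]' >/dev/null; python3 -m jog '[[0,0,0,0,0,0,70],[0,0,0,0,0,0.04,70],[0,0,0,0,0,0,70]]' | head -3
python3 - <<'E'
from h import *
goal([.4899,-.418,.11],85.1)
im=grab("wrist"); t=grab("top")
g=np.vstack([cv2.resize(im["pixels"],(640,400)),cv2.resize(t["pixels"][130:265,110:310],(296,200)).copy() if 0 else np.hstack([cv2.resize(t["pixels"][130:265,110:310],(296,200)),np.zeros((200,344,3),np.uint8)])])
cv2.imwrite("pics/w3.png",g[:,:,::-1])
E
```

```text
time_s: 18.05
position: [0.4823, -0.4046, 0.1323]
tool_rot: [[0.082, 0.997, -0.005], [0.997, -0.082, 0.006], [0.005, -0.005, -1.0]]
turn [-0.0052 -0.0053  0.003 ]
pos [ 0.4823 -0.4046  0.1323] shift [-0.0127  0.0087  0.0223] t 18.05 w 0.0599
```

View pics/w3.png

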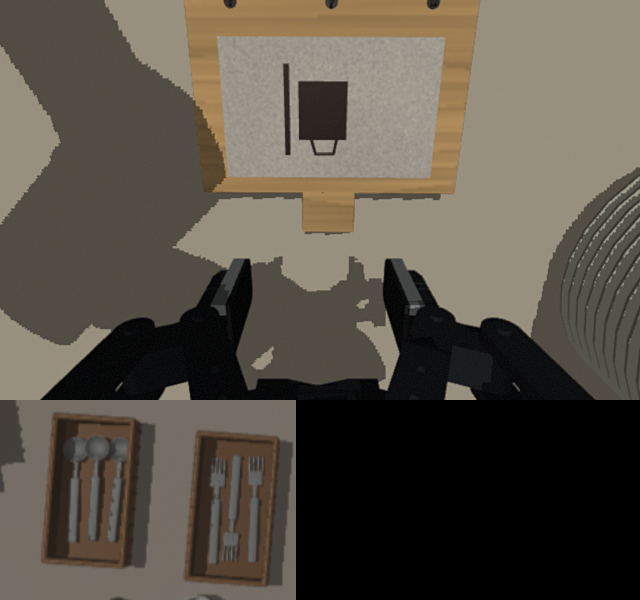

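Both baskets are right: the fork lies between the other two forks. In the wrist view the tab spans columns 303–354 and rows 193–232.

```bash
python3 - <<'E'
from h import *
im=grab("wrist"); r=lambda *q: ray(im,q,.026)
for q in((303,195),(354,195),(303,232),(354,232),(204,192),(455,193)): print(q,r(*q).round(4))
A=r(204,192);B=r(455,193); print("edge mid",(A+B)/2,np.linalg.norm(A-B),np.degrees(np.arctan2(*(B-A)[1::-1])))
goal([.4899,-.418,.11],85.1)
E
```

```text
(303, 195) [ 0.4719 -0.4031  0.026 ]
(354, 195) [ 0.5108 -0.4063  0.026 ]
(303, 232) [ 0.469  -0.4337  0.026 ]
(354, 232) [ 0.5093 -0.4371  0.026 ]
(204, 192) [ 0.3969 -0.3944  0.026 ]
(455, 193) [ 0.5877 -0.4112  0.026 ]
edge mid [ 0.49233595 -0.40278636  0.026     ] 0.19156221034832357 -5.0243403407377585
turn [0.0008 0.001  0.0018]
pos [ 0.4837 -0.4064  0.1365] shift [-0.0111  0.0071  0.0265] t 18.2 w 0.0595
```

```bash
python3 -m jog '[[0,0,0,-0.0125,0.007,0.04,70],[0,0,0,0,0,0.04,70],[0,0,0,0,0,0.02,70],[0,0,0,0,0,0,70]]' | head -2; python3 - <<'E'
from h import *
goal([.4899,-.4195,.0115],85.1)
E
```

```text
time_s: 18.7
position: [0.4892, -0.4193, 0.0351]
turn [-0.0011 -0.0008  0.001 ]
pos [ 0.4892 -0.4193  0.0351] shift [-0.0002  0.0008  0.0236] t 18.7 w 0.0598
```

```bash
python3 -m jog '[[0,0,0,0,0,0.015,70],[0,0,0,0,0,0.008,70],[0,0,0,0,0,0,70]]' | head -2;  python3 -m jog '[[0,0,0,0,0,0,40],[0,0,0,0,0,0,40],[0,0,0,0,0,0,40],[0,0,0,0,0,0,40]]' 25; python3 - <<'E'
from h import *
goal([.4899,-.4195,.0115],85.1)
th=np.radians(np.arange(0,181,6)); r=.168
p=np.c_[-r*np.cos(th),-r*np.sin(th)]; d=np.diff(p,axis=0).round(4)
for i in range(30): print(i,d[i])
E
```

```text
time_s: 19.08
position: [0.4889, -0.4194, 0.0117]
time_s: 19.58
position: [0.4888, -0.4197, 0.0126]
tool_rot: [[0.085, 0.996, -0.001], [0.996, -0.085, -0.0], [-0.0, -0.001, -1.0]]
ft_force: [-4.0, 0.5, 5.4]
grip_width: 0.0391
gripper_force: 25.2
turn [-0.0006  0.0002 -0.    ]
pos [ 0.4888 -0.4197  0.0126] shift [0.0003 0.0011 0.0011] t 19.575 w 0.0391
0 [ 0.0009 -0.0176]
1 [ 0.0028 -0.0174]
2 [ 0.0046 -0.017 ]
3 [ 0.0063 -0.0164]
4 [ 0.008  -0.0157]
5 [ 0.0096 -0.0147]
6 [ 0.0111 -0.0137]
7 [ 0.0124 -0.0124]
8 [ 0.0137 -0.0111]
9 [ 0.0147 -0.0096]
10 [ 0.0157 -0.008 ]
11 [ 0.0164 -0.0063]
12 [ 0.017  -0.0046]
13 [ 0.0174 -0.0028]
14 [ 0.0176 -0.0009]
15 [0.0176 0.0009]
16 [0.0174 0.0028]
17 [0.017  0.0046]
18 [0.0164 0.0063]
19 [0.0157 0.008 ]
20 [0.0147 0.0096]
21 [0.0137 0.0111]
22 [0.0124 0.0124]
23 [0.0111 0.0137]
24 [0.0096 0.0147]
25 [0.008  0.0157]
26 [0.0063 0.0164]
27 [0.0046 0.017 ]
28 [0.0028 0.0174]
29 [0.0009 0.0176]
```

```bash
python3 -m jog '[[0,0,0,0.0009,0,-0.0176,40],[0,0,0,0.0028,0,-0.0174,40],[0,0,0,0.0046,0,-0.017,40],[0,0,0,0.0063,0,-0.0164,40],[0,0,0,0.008,0,-0.0157,40],[0,0,0,0,0,0,40]]' 30; cat >> h.py <<'E'
def arc(th,r=.168):
    c=np.array([.5043,-.2524]); a=np.radians(85.1); v=np.array([np.cos(a),np.sin(a)]); t=np.radians(th)
    q=c-r*np.cos(t)*v; goal([q[0],q[1],.0120+r*np.sin(t)],85.1)
E
python3 -c "
from h import *
arc(30); grab('side','pics/s30.png')"
```

```text
time_s: 20.32
position: [0.4909, -0.3956, 0.0975]
tool_rot: [[0.085, 0.996, -0.001], [0.996, -0.085, 0.001], [0.001, -0.001, -1.0]]
ft_force: [-3.1, 3.7, -3.2]
grip_width: 0.0386
gripper_force: 31.5
turn [-0.001  -0.0008  0.0007]
pos [ 0.4909 -0.3956  0.0975] shift [-0.0017  0.0011  0.0015] t 20.325 w 0.0386
```

View pics/s30.png

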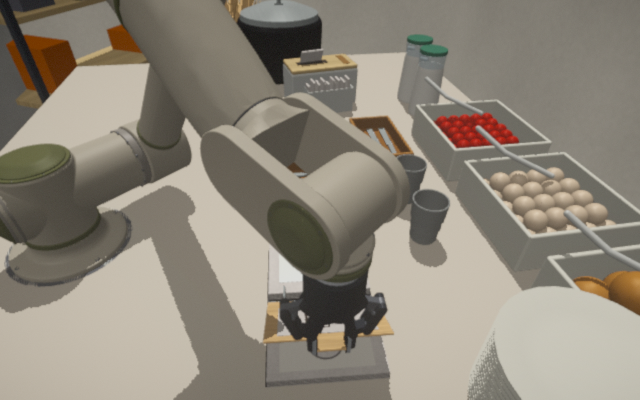

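The leaf is lifted about 30° at (330,325), with the tab held between the fingers, so I'll continue along the arc.

```bash
python3 -m jog '[[0,0,0,0.008,0,-0.0145,40],[0,0,0,0.011,0,-0.0137,40],[0,0,0,0.0124,0,-0.0124,40],[0,0,0,0.0137,0,-0.0111,40],[0,0,0,0.0147,0,-0.0096,40],[0,0,0,0,0,0,40]]'; python3 -c "
from h import *
arc(60)"; python3 -m jog '[[0,0,0,0.0157,0,-0.008,40],[0,0,0,0.0164,0,-0.0063,40],[0,0,0,0.017,0,-0.0046,40],[0,0,0,0.0174,0,-0.0028,40],[0,0,0,0.0176,0,-0.0009,40],[0,0,0,0,0,0,40]]'; python3 -c "
from h import *
arc(90)"
```

```text
time_s: 21.12
position: [0.4961, -0.3365, 0.1589]
tool_rot: [[0.084, 0.996, -0.0], [0.996, -0.084, -0.001], [-0.001, -0.0, -1.0]]
ft_force: [-5.8, 0.7, -3.1]
grip_width: 0.0385
gripper_force: 31.8
turn [-0.0001  0.0013  0.001 ]
pos [ 0.4961 -0.3365  0.1589] shift [0.0005 0.001  0.0015] t 21.125 w 0.0385
time_s: 21.88
position: [0.5035, -0.253, 0.1823]
tool_rot: [[0.085, 0.996, 0.002], [0.996, -0.085, -0.003], [-0.003, 0.002, -1.0]]
ft_force: [-7.4, -0.6, 4.0]
grip_width: 0.0388
gripper_force: 32.6
turn [0.0017 0.0027 0.0008]
pos [ 0.5035 -0.253   0.1823] shift [0.0006 0.0007 0.0023] t 21.875 w 0.0388
```

```bash
python3 -m jog '[[0,0,0,0.0176,0,0.0015,40],[0,0,0,0.0174,0,0.003,40],[0,0,0,0.017,0,0.0046,40],[0,0,0,0.0164,0,0.0063,40],[0,0,0,0.0157,0,0.008,40],[0,0,0,0,0,0,40]]'; python3 -c "
from h import *
arc(120)"; python3 -m jog '[[0,0,0,0.0147,0,0.0096,40],[0,0,0,0.0137,0,0.0111,40],[0,0,0,0.0124,0,0.0124,40],[0,0,0,0.0111,0,0.0137,40],[0,0,0,0.0096,0,0.0147,40],[0,0,0,0,0,0,40]]'; python3 -c "
from h import *
arc(150)"
```

```text
time_s: 22.62
position: [0.5113, -0.1674, 0.1601]
tool_rot: [[0.083, 0.997, 0.004], [0.997, -0.083, 0.0], [0.0, 0.004, -1.0]]
ft_force: [-9.9, 10.1, 21.0]
grip_width: 0.0386
gripper_force: 30.2
turn [ 0.0042 -0.0004  0.0021]
pos [ 0.5113 -0.1674  0.1601] shift [-0.0013  0.0003  0.0026] t 22.625 w 0.0386
time_s: 23.38
position: [0.5164, -0.1057, 0.0965]
tool_rot: [[0.084, 0.996, 0.002], [0.996, -0.084, 0.003], [0.003, 0.002, -1.0]]
ft_force: [-4.2, 12.1, 9.5]
grip_width: 0.0386
gripper_force: 49.7
turn [ 0.0021 -0.003   0.0011]
pos [ 0.5164 -0.1057  0.0965] shift [-0.0017  0.0005  0.0005] t 23.375 w 0.0386
```

```bash
python3 -m jog '[[0,0,0,0.0095,0,0.0155,40],[0,0,0,0.0068,0,0.0164,40],[0,0,0,0.0046,0,0.017,40],[0,0,0,0.0028,0,0.016,40],[0,0,0,0,0,0,40]]'; python3 -c "
from h import *
arc(175)"
```

```text
time_s: 24.0
position: [0.5183, -0.0833, 0.0308]
tool_rot: [[0.084, 0.996, 0.001], [0.996, -0.084, 0.001], [0.001, 0.001, -1.0]]
ft_force: [-2.1, 7.8, 4.3]
grip_width: 0.0382
gripper_force: 58.2
turn [ 0.0011 -0.0014  0.0012]
pos [ 0.5183 -0.0833  0.0308] shift [-0.0023  0.0004  0.0041] t 24.0 w 0.0382
```

```bash
python3 -m jog '[[0,0,0,0.001,0,0.006,40],[0,0,0,0,0,0.005,40],[0,0,0,0,0,0.004,40],[0,0,0,0,0,0,40],[0,0,0,0,0,0,40]]'; python3 -c "
from h import *
arc(180); grab('side','pics/s180.png')"
```

```text
time_s: 24.62
position: [0.5184, -0.0821, 0.0165]
tool_rot: [[0.086, 0.996, 0.002], [0.996, -0.086, 0.002], [0.002, 0.002, -1.0]]
ft_force: [-2.4, 9.9, 3.8]
grip_width: 0.0384
gripper_force: 57.6
turn [ 0.0016 -0.0022 -0.0004]
pos [ 0.5184 -0.0821  0.0165] shift [-0.0029  0.0005  0.0045] t 24.625 w 0.0384
```

View pics/s180.png

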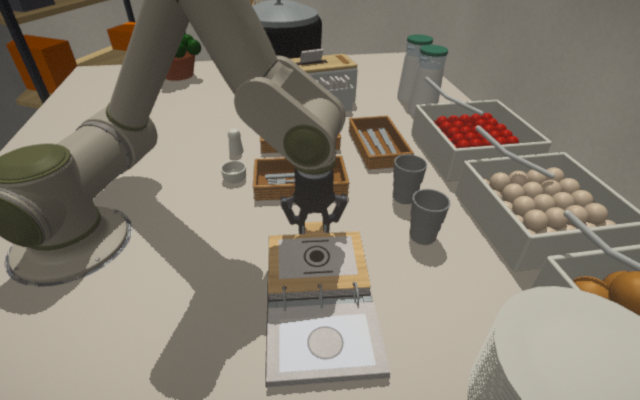

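The leaf is nearly flat on the left page, centred at about (317,258). I'll lower it the last few millimetres, release and withdraw upward.

```bash
python3 -m jog '[[0,0,0,0,0,0.002,40],[0,0,0,0,0,0.002,40],[0,0,0,0,0,0.001,40],[0,0,0,0,0,0,40]]';  python3 -m jog '[[0,0,0,0,0,0,50],[0,0,0,0,0,0,60],[0,0,0,0,0,0,70],[0,0,0,0,0,0,70],[0,0,0,0,0,0,70]]'; python3 -m jog '[[0,0,0,0,0,-0.01,70],[0,0,0,0,0,-0.03,70],[0,0,0,0,0,-0.05,70],[0,0,0,0,0,-0.05,70],[0,0,0,0,0,-0.05,70],[0,0,0,0,0,0,70],[0,0,0,0,0,0,70]]'; python3 - <<'E'
from h import *
a=grab("side")["pixels"][130:390,200:460]; b=grab("wrist")["pixels"]
cv2.imwrite("pics/end.png",np.hstack([cv2.resize(a,(400,400)),cv2.resize(b,(400,250),interpolation=cv2.INTER_AREA) if 0 else cv2.copyMakeBorder(cv2.resize(b,(400,250)),0,150,0,0,0)])[:,:,::-1])
E
```

```text
time_s: 25.18
position: [0.5184, -0.082, 0.0114]
tool_rot: [[0.086, 0.996, 0.002], [0.996, -0.086, 0.002], [0.002, 0.002, -1.0]]
ft_force: [-2.5, 11.9, 2.7]
grip_width: 0.0385
gripper_force: 57.4
time_s: 25.8
position: [0.5178, -0.084, 0.0103]
tool_rot: [[0.086, 0.996, -0.0], [0.996, -0.086, 0.0], [0.0, -0.0, -1.0]]
ft_force: [-0.3, 0.6, 0.1]
grip_width: 0.0599
gripper_force: 0.0
time_s: 26.68
position: [0.5174, -0.0838, 0.2]
tool_rot: [[0.085, 0.996, -0.001], [0.996, -0.085, 0.001], [0.0, -0.001, -1.0]]
ft_force: [0.4, -0.8, -0.7]
grip_width: 0.0595
gripper_force: 0.0
```

View pics/end.png

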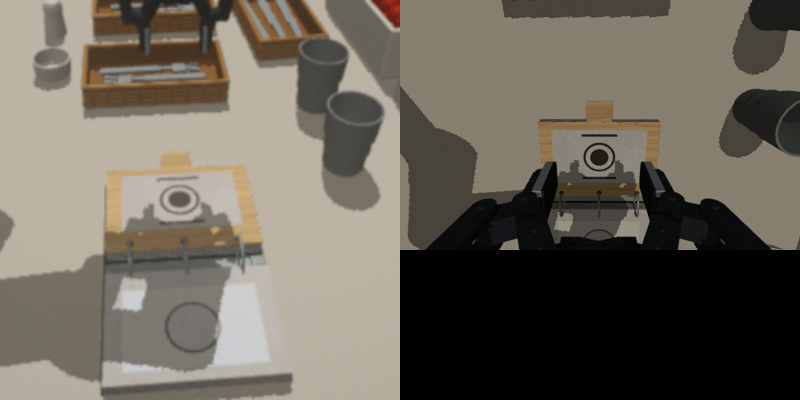

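The leaf lies flat on the left page with its other face up, the gripper is clear, and the cutlery and bystanders are in place. Handing in.

```bash
python3 -c "
from rig import job
print(job.close_job())"
```

```text
the job is handed in; nothing more can be done
None
```

The job is handed in, though the hand-in returned no verdict: the last pictures show the spoon and fork each in its own basket, the leaf flat on the left page with its other face up, and the bystanders undisturbed, at about 27 s of the 72 s allowed.

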